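# Spoon into the cup, then twist the sugar jar open and hold its lid over it

### The arm

A 6-joint arm with a two-finger parallel gripper is mounted at the origin on a cart in front of the work surface, level with it; the furniture and walls round the work are solid. World frame = base frame: x ahead of the robot, y to its left, z up, the work surface at z = 0. Lengths are in m, angles in rad, forces in N, time in s.
With the tool pointing down it reaches from about 0.25 to 0.775 m from the base axis. Payload 4 kg.
Tool frame: the origin (TCP) lies between the finger pads; the fingertips stand 14 mm ahead of it and the grasp point (between the pads) lies 5 mm behind it; z points along the fingers, y is the line along which they close (so a half turn about z gives the same grasp; the last joint's range is limited). The gripper opens to 94 mm and grips with 3 to 60 N. Pads are 16 mm wide; open, the fingers measure 119 mm over their backs; the gripper's body (75 mm by 177 mm) begins 78 mm behind the grasp point.
Start: joints at [-1.265, 0.087, 1.371, -0, 1.684, -0.103], TCP at [0.219, -0.505, 0.22] pointing down, gripper open.
Joint ranges: [-3.1, 3.1], [-0.76, 2.03], [0.27, 2.55], [-1.08, 4.22], [0.17, 2.65], [-2.57, 2.57]. Speed limits (rad/s): [2.79, 2.79, 3.14, 3.14, 3.14, 3.14].

### API

Orientations are given as [roll, pitch, yaw] about the fixed x, y, z axes, in that order (R = Rz(yaw) Ry(pitch) Rx(roll)).
In Python, from bench import robot, snapshot gives the robot as it stands.
- The arm moves only by the tool carry_out, never from a script. Its argument "motion" is text: rows parted by semicolons, each of 4 numbers parted by spaces: the shift along the tool's x, y, z each as a share of 0.15 m, from -1 to 1, then the turn about the tool's z as a share of 180 degrees, from -1 to 1. A call has exactly 8 rows; each row is the pose to reach, as a shift and turn from the pose commanded when the call began, along the tool's axes at that moment, turning the shorter way round; what a row does not reach only later rows make up. A row lasts 1/10 s, in which the tool goes at most 50 mm and 8.59 degrees, less where a joint would pass 70% of its speed; a pose out of reach is approached as far as the arm can. A call with a number of a shift or a turn outside -1 to 1 is refused whole. A call with a gripper value outside its range is refused whole. "grip" is the opening, from -1 (shut) to 1 (fully open), set as the call begins (left out, the last holds). The fingers move at their own pace and stop on an object; the grip force is fixed at half the most. Time passes only in rows, so rows that repeat a pose let the fingers close, or fill a call up. It gives the time, the measured TCP pose, the force, the opening and the grip force at its end, in the units of the state.
- robot.get_obs(): the state, without advancing time (a new reading comes with each control period).
- snapshot(name): name is "side" or "top" or "wrist"; returns a dict with "image" (480x640x3 uint8, red, green, blue), "fx", "fy", "cx", "cy" (pixels), "pose" (4x4, takes a point from camera to world coordinates); the wrist camera has in their place "hand_eye" (4x4, takes a point from camera to tool coordinates, whose origin is the TCP and whose axes are the flange's). Camera axes: x right, y up, looking along -z (the intrinsics and any distortion apply to the point x, -y, -z); pixel columns grow to the right and rows downward; lengths in m; the calibration is good to about 2 mm. The wrist camera is an equidistant fisheye: a pixel r from the principal point sees the ray r / f radians off the axis. A picture is of the moment at which its call begins: read the wrist's pose just before it. There is no depth.
- robot.close_job(): hands the job in; it is judged then, once.
The state is a dict: "time": time; "joint_positions": joint angles; "qvel": joint speeds; "joint_torque": joint torques, N m; "tool_pos": TCP position; "ee_rot": TCP orientation; "wrist_force": force on the tool from outside, world axes, zero at the start; "wrist_torque": the same for the moment, N m; "width": finger opening in m; "finger_force": force on a finger pad.
Only numpy, scipy, OpenCV 4.12 (cv2) and the standard library are available. Lean on these libraries where they do the work, as an engineer would, in place of code of your own. Each camera call takes 0.05 s, during which the arm holds its last target. There are 200 camera calls.

### The job

Get the sugar ready for the coffee: pull the teaspoon out of the well of the wooden jar stand and stand it, bowl down, in the blue espresso cup. Then unscrew the tight black lid of the white jar, which the stand keeps from turning: turn the lid counter-clockwise until its threads come free, no more than a third of a turn, lift it straight up and finish while still holding it level, a few centimetres above the open jar. The jar must stay seated in the stand, and the white cup and the bell must be left alone.

Things in the scene. Friction and masses are not known exactly. Their poses are not given: they have to be found in the camera images.
- jar_stand: Wooden jar stand, fixed to the worktop: base plate 100 x 185 x 8 mm. Origin at the centre of its underside, z up, y along its length. At y = -43 mm a square socket (72.5 mm inside, its walls end 30 mm above the worktop) holds the jar; at y = +58 mm stands the spoon well.
- stand_well (a point): Centre of the mouth of the upright spoon well on the jar stand, 66 mm above the worktop. The well is 15 mm (stand's x) by 30 mm (stand's y) inside, 25 x 40 mm outside; its floor is 8 mm above the worktop.
- jar: White stoneware jar, about 0.45 kg, loose in the stand's socket, which braces it against turning (a few degrees of play). Body 70 x 70 mm square and 68 mm high, shoulder up to 76 mm, then a round neck 43 mm across with its rim at 100 mm. Origin at the centre of its underside (8 mm above the worktop), z up.
- lid: Round black ribbed screw lid, 63 mm across, 24 mm high, 85 g. Origin: centre of its lower edge, z up. Closed, the lower edge is 86 mm above the jar's underside (top 118 mm over the worktop). Tight: up to 0.5 N m, so grip its skirt firmly (40 N). At the start its x axis is 0 to 0.15 rad counter-clockwise of the jar's; from 1.0 to 2.2 rad its threads are free; it rises 2 to 4 mm meanwhile.
- lid_dot (a point): White dot on the top of the lid, 24 mm from its axis, on the lid's x axis; it shows how far the lid is turned. Turn counter-clockwise seen from above; a sprung cork liner inside the lid pushes it up as it comes free.
- spoon: Steel teaspoon, 130 mm long, 20 g. Its x axis runs along it towards the bowl, y across it. At the start it stands nearly upright, bowl down, in the well of the stand, leaning up to about 0.15 rad. The handle is about 11 mm wide (along y) and 2 to 4 mm thick near its end. Origin at mid-length, in the plane of its underside.
- spoon_handle_end (a point): The free end of the teaspoon's handle, about 138 mm above the worktop at the start. Gripped across the width (spoon's y) over the last 20 mm.
- spoon_bowl (a point): Middle of the spoon's bowl, 26 mm wide, 110 mm from the handle end and 20 mm from the bowl's tip.
- blue_cup: Light blue porcelain espresso cup, loose, 63 mm across, 56 mm high, handle towards its -y. Origin under the middle of cup and handle together, so the cup's own axis lies at y = +9.5 mm.
- blue_cup_mouth (a point): Centre of the blue cup's mouth, at its rim, 56 mm above the worktop; the opening is 52 mm across, 50 mm deep, narrowing to 38 mm.
- white_cup: White espresso cup of the same size, a bystander. Origin like the blue cup's.
- bell: Brass-coloured counter bell on a black foot, 74 mm across, 61 mm high, a bystander. Origin at the centre of its underside.
There are look-alikes about, which are no part of the job. Leave any green or turquoise look-alike of the jar alone.

How it is judged:
By the outcome, as a careful person would: the job done as asked, in the order asked, and still so for the second after the job is handed in, while the arm keeps its last pose, push and grip.
It also fails if it takes over 58 s, if anything falls off the work surface, if the arm or the gripper's body presses on something with over 40 N, if the wrist force passes 120 N, or if a joint passes its speed limit or range.

## Working session

There is one attempt and no reset: what is moved stays moved. The work goes in short steps, Python scripts to look and compute and a tool call to move; the robot and the scene stay as the last step left them, time stands still between calls to the robot, and variables do not carry over. Pictures are saved under pics/ and viewed, at most 13 in all, crops included, and the job is handed in when it is done.

Besides the shell and the picture viewer there is one more tool, called after ">>>" by a JSON object that holds its "fn" and its "kwargs", one argument or row to a line. carry_out: Moves the arm, as the interface text tells. Shift numbers are shares of 0.15 m and turn numbers shares of 180 degrees, none past 1 either way. Its arguments: {"type":"object","properties":{"motion":{"type":"string"},"grip":{"type":"number"}},"required":["motion"]}

```bash
mkdir -p pics
cat > h.py <<'E'
import numpy as np, cv2
from bench import robot, snapshot
from scipy.spatial.transform import Rotation as R
def take(name, fn):
    o=robot.get_obs(); s=snapshot(name)
    cv2.imwrite(f'pics/{fn}.png', s['image'][:,:,::-1])
    T=np.eye(4)
    if name=='wrist':
        T[:3,:3]=R.from_euler('xyz',o['ee_rot']).as_matrix(); T[:3,3]=o['tool_pos']; T=T@np.array(s['hand_eye'])
    else: T=np.array(s['pose'])
    np.savez(f'pics/{fn}.npz',T=T,K=[s['fx'],s['fy'],s['cx'],s['cy']],w=name=='wrist',d=np.array(s.get('distortion',0)))
    return s,o
def ray(fn,u,v):
    z=np.load(f'pics/{fn}.npz'); fx,fy,cx,cy=z['K']; a=(u-cx)/fx; b=(v-cy)/fy
    if z['w']:
        r=np.hypot(a,b); k=np.sin(r)/max(r,1e-9); d=np.array([a*k,-b*k,-np.cos(r)])
    else: d=np.array([a,-b,-1])
    return z['T'][:3,3], z['T'][:3,:3]@d
def at(fn,u,v,h):
    o,d=ray(fn,u,v); return o+d*(h-o[2])/d[2]
def px(fn,p):
    z=np.load(f'pics/{fn}.npz'); fx,fy,cx,cy=z['K']; c=z['T'][:3,:3].T@(np.array(p)-z['T'][:3,3])
    x,y,w=c[0],-c[1],-c[2]
    if z['w']:
        r=np.hypot(x,y); t=np.arctan2(r,w); return np.array([cx+fx*t*x/r, cy+fy*t*y/r])
    return np.array([cx+fx*x/w,cy+fy*y/w])
def tri(f1,p1,f2,p2):
    (a,d),(b,e)=ray(f1,*p1),ray(f2,*p2)
    s=np.linalg.lstsq(np.c_[d,-e],b-a,rcond=None)[0]; P,Q=a+s[0]*d,b+s[1]*e
    return (P+Q)/2, np.linalg.norm(P-Q)
E
python3 - <<'E'
from h import *
for n in ('top','side'):
    s,o=take(n,n+'0'); print(n,[k for k in s if k!='image'],s['fx'],s['cx'],s['cy'],np.round(s['pose'],3).tolist())
print({k:np.round(v,3).tolist() for k,v in o.items()})
E
```

```text
top ['fx', 'fy', 'cx', 'cy', 'pose'] 507.17323184038304 318.57210776288366 240.9029828253929 [[-0.011, 0.993, -0.116, 0.4], [-1.0, -0.012, -0.004, 0.078], [-0.005, 0.116, 0.993, 1.151], [0.0, 0.0, 0.0, 1.0]]
side ['fx', 'fy', 'cx', 'cy', 'pose'] 540.5963938007031 314.232527027803 250.7768780583645 [[-0.814, 0.319, -0.485, -0.03], [-0.58, -0.439, 0.686, 0.805], [0.006, 0.84, 0.542, 0.723], [0.0, 0.0, 0.0, 1.0]]
{'time': 0.05, 'joint_positions': [-1.265, 0.088, 1.372, 0.0, 1.684, -0.103], 'qvel': [-0.001, 0.001, -0.001, -0.0, 0.001, -0.001], 'joint_torque': [0.002, -34.154, -30.359, 0.072, 0.03, -0.0], 'tool_pos': [0.218, -0.504, 0.218], 'ee_rot': [-3.139, -0.0, 0.409], 'wrist_force': [-0.123, 0.599, -0.017], 'wrist_torque': [-0.006, -0.081, -0.016], 'finger_force': 0.0, 'width': 0.094}
```

View pics/top0.png

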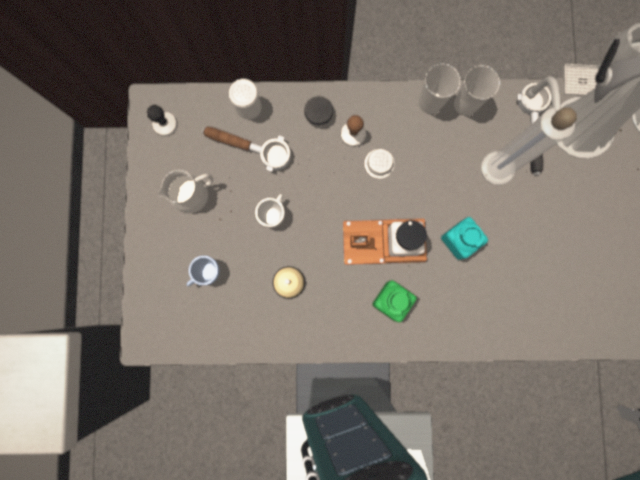

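View pics/side0.png

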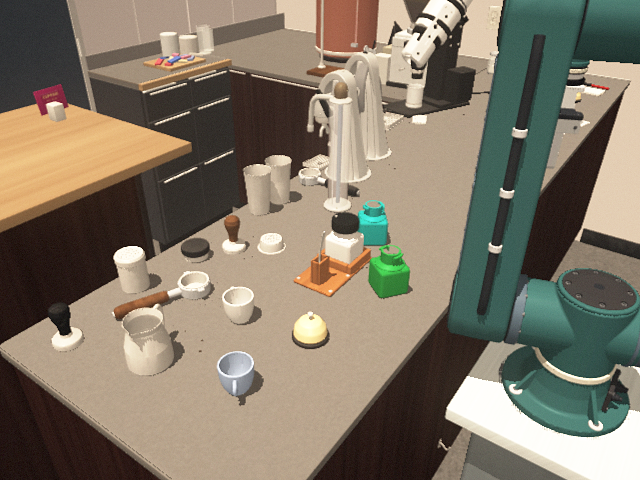

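Run:
```python
from h import *
t=cv2.imread('pics/top0.png'); s=cv2.imread('pics/side0.png')
f=lambda im,x,y,w,h,k: cv2.resize(im[y:y+h,x:x+w],None,fx=k,fy=k,interpolation=cv2.INTER_CUBIC)
a=f(t,335,210,100,60,4); b=f(t,175,240,60,60,4) ; c=f(s,285,205,100,90,4)
out=np.zeros((600,800,3),np.uint8); out[:240,:400]=a; out[:240,410:650]=b; out[240:600,:400]=c
out[250:490,410:650]=f(s,205,345,60,60,4)
cv2.imwrite('pics/crop1.png',out)
for n,u,v,h in [('lid',411,235,.118),('well',361,241,.066),('bluemouth',204,269,.056),('bell',289,282,.03),('whitecup',270,212,.056),('stA',345,221,.008),('stB',344,263,.008),('stC',427,262,.008)]: print(n,np.round(at('top0',u,v,h),3))
```

```text
lid [ 0.53  -0.108  0.118]
well [ 0.525 -0.01   0.066]
bluemouth [0.469 0.33  0.056]
bell [0.44  0.148 0.03 ]
whitecup [0.592 0.187 0.056]
stA [0.578 0.021 0.008]
stB [0.482 0.025 0.008]
stC [ 0.482 -0.162  0.008]
```

View pics/crop1.png

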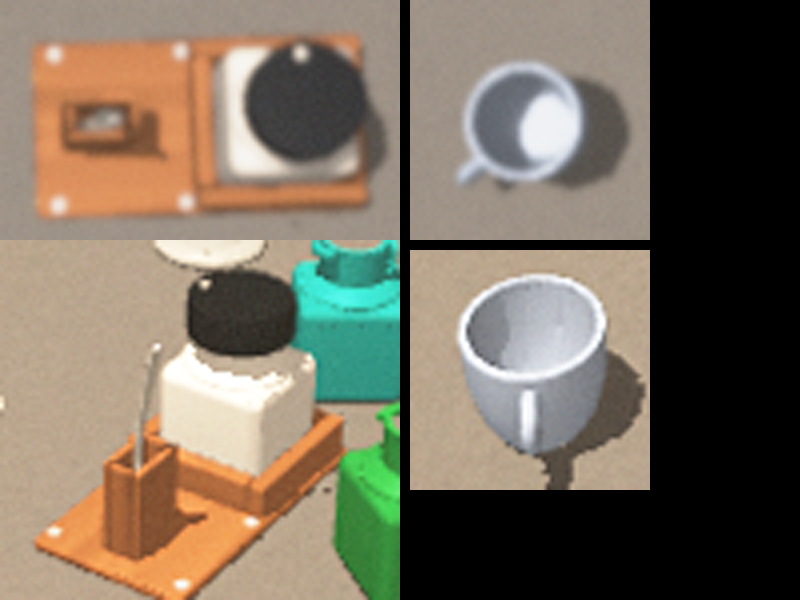

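The top view shows the stand lying along world y (lid at about (411,235), dot at (410,223), well at (361,241)). The blue cup's mouth is at (204,269). In the side view the spoon handle end is at about (324,231). I'll move in over the stand.

>>> {"fn": "carry_out", "kwargs": {
  "motion": "0.15 -0.1 0 0.03; 0.3 -0.2 0 0.06; 0.45 -0.32 0 0.09; 0.6 -0.44 0 0.13; 0.75 -0.55 0 0.13; 0.9 -0.66 0 0.13; 1 -0.73 0 0.13; 1 -0.73 0 0.13",
  "grip": -0.1
}}

```text
time: 0.9
tool_pos: [0.3135, -0.3428, 0.2192]
ee_rot: [-3.141, -0.0, 0.004]
wrist_force: [-0.8, 0.8, 0.6]
width: 0.0425
finger_force: 0.0
```

>>> {"fn": "carry_out", "kwargs": {
  "motion": "0.07 -0.14 0 0; 0.14 -0.28 0 0; 0.21 -0.42 0 0; 0.28 -0.56 0 0; 0.35 -0.7 0 0; 0.42 -0.84 0 0; 0.5 -1 0 0; 0.5 -1 0 0"
}}

```text
time: 1.7
tool_pos: [0.3882, -0.1934, 0.2192]
ee_rot: [-3.141, 0.0, 0.003]
wrist_force: [0.7, -0.9, -0.0]
width: 0.0424
finger_force: 0.0
```

>>> {"fn": "carry_out", "kwargs": {
  "motion": "0.07 -0.14 0 0; 0.14 -0.28 0 0; 0.21 -0.42 0 0; 0.28 -0.56 0 0; 0.35 -0.7 0 0; 0.42 -0.84 0 0; 0.5 -1 0 0; 0.5 -1 0 0"
}}

```text
time: 2.5
tool_pos: [0.4634, -0.044, 0.219]
ee_rot: [-3.142, 0.001, 0.003]
wrist_force: [-0.1, -0.8, -0.6]
width: 0.0416
finger_force: 0.0
```

Run:
```python
from h import *
s,o=take('wrist','w1'); print({k:np.round(v,4).tolist() for k,v in o.items() if k in('time','tool_pos','ee_rot','width','joint_positions','wrist_force')})
print(s['fx'],s['cx'],s['cy'],np.round(s['hand_eye'],3).tolist())
print('handle side ray z.138',at('side0',324,231.5,.138))
for p in [(.528,-.012,.066),(.53,-.108,.118),(.53,-.013,.138)]: print(px('w1',p))
```

```text
{'time': 2.5, 'joint_positions': [-0.2166, -0.1021, 1.5598, -0.0, 1.6845, 1.3515], 'tool_pos': [0.4634, -0.044, 0.219], 'ee_rot': [-3.1415, 0.0006, 0.0027], 'wrist_force': [-0.1449, -0.7996, -0.5533], 'width': 0.0416}
371.64829954431775 315.2145523474622 243.62855368754197 [[0.001, 0.964, 0.267, 0.077], [1.0, -0.001, 0.0, -0.001], [0.0, 0.267, -0.964, -0.165], [0.0, 0.0, 0.0, 1.0]]
handle side ray z.138 [ 0.51980466 -0.00828353  0.138     ]
[278.54595452 158.09786938]
[404.87595161 160.0165008 ]
[269.38622584 159.53871702]
```

View pics/w1.png

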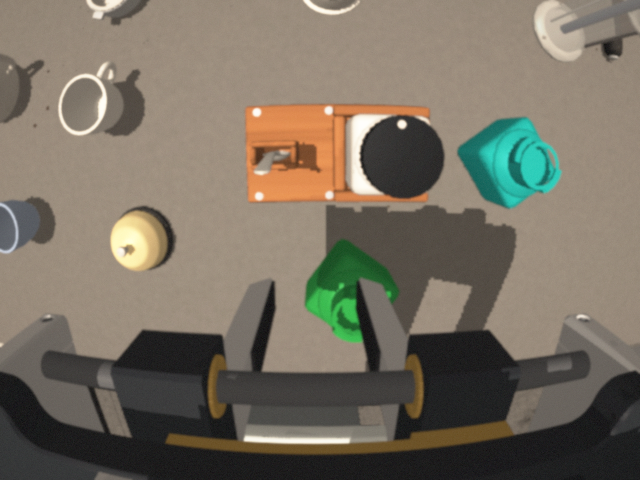

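The wrist view shows the lid centred at about (402,157) and the spoon in the well near (270,160). I need an enlarged look.

Run:
```python
from h import *
w=cv2.imread('pics/w1.png')
cv2.imwrite('pics/crop2.png',cv2.resize(w[95:215,240:450][:, :],(800,457),interpolation=cv2.INTER_CUBIC))
z=cv2.resize(w[135:185,240:310],(700,500),interpolation=cv2.INTER_CUBIC); cv2.imwrite('pics/crop3.png',z)
```

```text
(no output)
```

View pics/crop3.png

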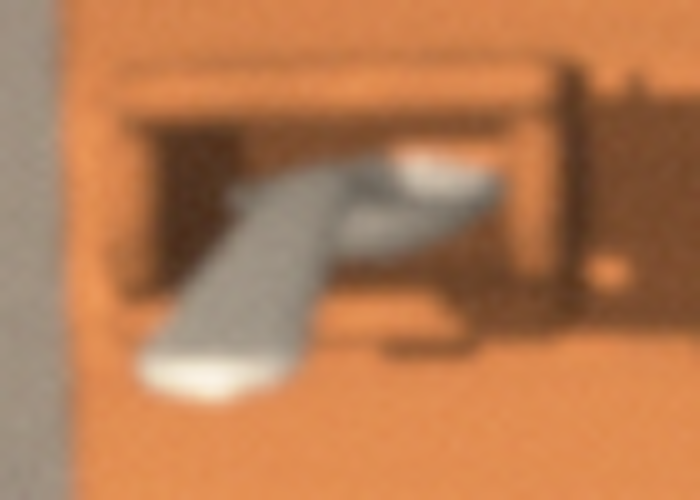

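Crop: the handle end is at (218,372), which is wrist pixel (261.8,172.2), with its width running nearly along image x (about 5° tilt).

Run:
```python
from h import *
P=tri('w1',(261.8,172.2),'side0',(324,231.5)); print(P)
print('wrist z.138',at('w1',261.8,172.2,.138))
# width of end
print(at('w1',240+14,135+37.0,.138),at('w1',240+29.5,135+35.5,.138))
print('lid',at('w1',402,157,.118),at('top0',411.25,235,.118),'dot',at('w1',402,125,.118),at('top0',410.2,223.2,.118))
print('well',at('w1',240+33.5,135+20,.066))
print('cup',at('top0',175+(525-410)/4,240+120/4,.056),tri('top0',(203.7,269.8),'side0',(205+(532-410)/4,345+(327-250)/4)))
# ellipse-fit lid in wrist by undistorting rim dark threshold
```

```text
(array([ 0.52086254, -0.00825664,  0.13767839]), np.float64(0.001783046266844593))
wrist z.138 [ 0.52162935 -0.00780844  0.138     ]
[ 0.52184871 -0.0025522   0.138     ] [ 0.52269471 -0.01298525  0.138     ]
lid [ 0.5321135  -0.10577778  0.118     ] [ 0.53008894 -0.1087745   0.118     ] dot [ 0.55539801 -0.10522953  0.118     ] [ 0.55456924 -0.10740944  0.118     ]
well [ 0.53071608 -0.00770075  0.066     ]
cup [0.4670185  0.33048585 0.056     ] (array([0.46804099, 0.33139719, 0.05413282]), np.float64(0.0011757138408767796))
```

>>> {"fn": "carry_out", "kwargs": {
  "motion": "0.08 -0.05 0.05 -0.01; 0.16 -0.1 0.1 -0.02; 0.24 -0.15 0.15 -0.02; 0.32 -0.2 0.2 -0.02; 0.39 -0.233 0.27 -0.02; 0.39 -0.233 0.33 -0.02; 0.39 -0.233 0.33 -0.02; 0.39 -0.233 0.33 -0.02"
}}

```text
time: 3.35
tool_pos: [0.5207, -0.0097, 0.1696]
ee_rot: [3.141, 0.001, 0.063]
wrist_force: [0.1, 0.0, 0.5]
width: 0.0424
finger_force: 0.0
```

Run:
```python
from h import *
s,o=take('wrist','w2'); print(o['tool_pos'],o['ee_rot'],o['width'])
w=cv2.imread('pics/w2.png')
c=cv2.resize(w[170:370,210:420],(800,760)[::1],interpolation=cv2.INTER_CUBIC)[:600]
cv2.imwrite('pics/crop4.png',c)
print(px('w2',(.521,-.008,.138)))
```

```text
[ 0.52070411 -0.00965552  0.16957649] [3.14146983e+00 1.01841667e-03 6.31610981e-02] 0.042444351489377675
[313.331884  282.0506874]
```

View pics/w2.png

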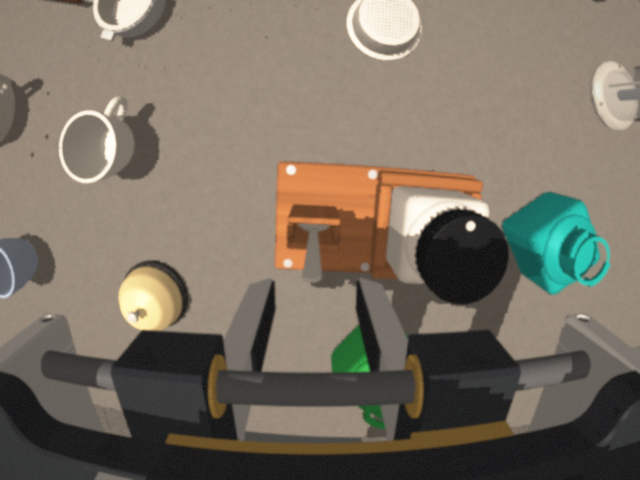

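The handle end is at (313,281) as predicted, centred between the fingers. I'll descend, close and pull up.

>>> {"fn": "carry_out", "kwargs": {
  "motion": "0.01 0 0.06 0; 0.01 0 0.12 0; 0.01 0 0.18 0; 0.01 0 0.24 0; 0.01 0 0.29 0; 0.01 0 0.31 0; 0.01 0 0.31 0; 0.01 0 0.31 0"
}}

```text
time: 4.2
tool_pos: [0.5228, -0.0095, 0.1237]
ee_rot: [3.141, -0.001, 0.063]
wrist_force: [0.0, 0.1, -0.1]
width: 0.0422
finger_force: 0.0
```

>>> {"fn": "carry_out", "kwargs": {
  "motion": "0 0 0 0; 0 0 0 0; 0 0 0 0; 0 0 0 0; 0 0 0 0; 0 0 0 0; 0 0 0 0; 0 0 0 0",
  "grip": -1
}}

```text
time: 5.0
tool_pos: [0.5226, -0.0095, 0.1235]
ee_rot: [3.141, -0.0, 0.063]
wrist_force: [-0.7, -1.0, 0.5]
width: 0.0123
finger_force: 29.9
```

>>> {"fn": "carry_out", "kwargs": {
  "motion": "0 0 -0.06 0; 0 0 -0.14 0; 0 0 -0.24 0; 0 0 -0.36 0; 0 0 -0.48 0; 0 0 -0.6 0; 0 0 -0.7 0; 0 0 -0.7 0"
}}

```text
time: 5.8
tool_pos: [0.5241, -0.0096, 0.2324]
ee_rot: [3.14, -0.007, 0.063]
wrist_force: [-0.7, -0.0, -0.4]
width: 0.0117
finger_force: 29.9
```

Run:
```python
from h import *
s,o=take('wrist','w3'); print(o['tool_pos'],o['ee_rot'],o['width'])
s,_=take('side','side3')
w=cv2.imread('pics/w3.png'); q=cv2.imread('pics/side3.png')
out=np.zeros((600,800,3),np.uint8)
out[:480,:400]=cv2.resize(w[160:400,220:420],(400,480)); out[:480,400:]=cv2.resize(q[100:340,220:420],(400,480))
cv2.imwrite('pics/crop5.png',out)
```

```text
[ 0.524054   -0.00960146  0.23238155] [ 3.14031047 -0.00652733  0.06332837] 0.011738228058459059
```

View pics/crop5.png

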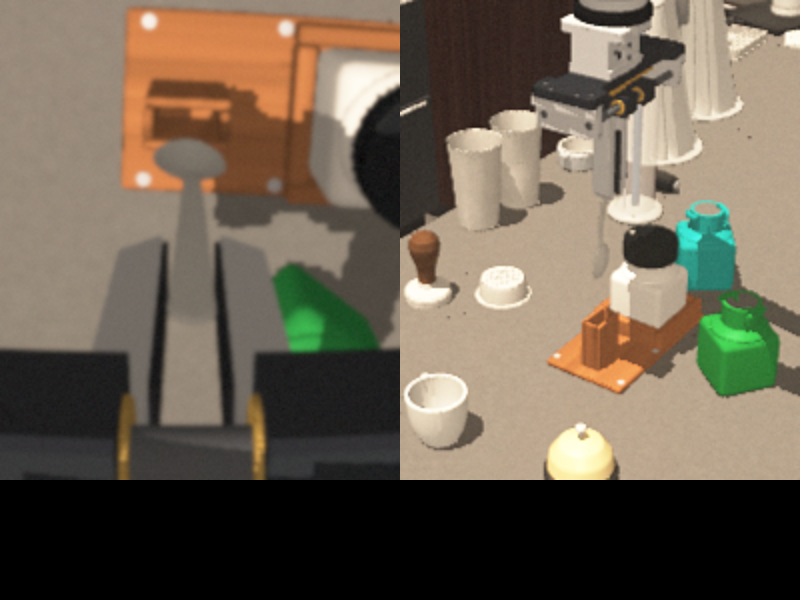

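The spoon is out of the well and held, with the bowl at wrist pixel (315,239). Next I'll work out the bowl offset and carry it over the cup.

Run:
```python
from h import *
p=at('w3',315,239,.137); print(p, p-np.array([.5241,-.0096,.137]))
print('side: bowl px',220+200/2*1,tri('w3',(315,239),'side3',(220+200/2,100+258/2)))
```

```text
[ 0.53342418 -0.00836512  0.137     ] [0.00932418 0.00123488 0.        ]
side: bowl px 320.0 (array([ 0.53267974, -0.00932959,  0.13877383]), np.float64(0.003049889630681101))
```

>>> {"fn": "carry_out", "kwargs": {
  "motion": "0 -0.1 0 0; 0 -0.25 0 0; 0 -0.4 0 0; 0 -0.55 0 0; 0 -0.7 0 0; 0 -0.85 0 0; 0 -1 0 0; 0 -1 0 0"
}}

```text
time: 6.7
tool_pos: [0.5118, 0.1433, 0.227]
ee_rot: [-3.141, 0.003, 0.067]
wrist_force: [0.0, -1.0, 0.0]
width: 0.0121
finger_force: 29.9
```

>>> {"fn": "carry_out", "kwargs": {
  "motion": "-0.03 -0.14 0 0; -0.06 -0.28 0 0; -0.09 -0.42 0 0; -0.12 -0.56 0 0; -0.15 -0.7 0 0; -0.2 -0.85 0 0; -0.25 -1 0 0; -0.25 -1 0 0"
}}

```text
time: 7.5
tool_pos: [0.4648, 0.2892, 0.2274]
ee_rot: [3.141, 0.002, 0.066]
wrist_force: [-0.3, -0.8, -0.0]
width: 0.0118
finger_force: 29.9
```

>>> {"fn": "carry_out", "kwargs": {
  "motion": "-0.02 -0.07 0 0; -0.04 -0.14 0 0; -0.06 -0.21 0 0; -0.077 -0.28 0 0; -0.077 -0.28 0.08 0; -0.077 -0.28 0.16 0; -0.077 -0.28 0.2 0; -0.077 -0.28 0.2 0"
}}

```text
time: 8.3
tool_pos: [0.4513, 0.3279, 0.1961]
ee_rot: [3.14, 0.004, 0.063]
wrist_force: [-0.2, -0.3, 0.1]
width: 0.0122
finger_force: 29.9
```

Run:
```python
from h import *
s,o=take('wrist','w4'); print(o['tool_pos'],o['ee_rot'],o['width'])
s,_=take('side','side4')
w=cv2.imread('pics/w4.png'); q=cv2.imread('pics/side4.png')
out=np.zeros((480,800,3),np.uint8)
out[:480,:400]=cv2.resize(w[160:400,220:420],(400,480)); out[:480,400:]=cv2.resize(q[280:400,180:280],(400,480))
cv2.imwrite('pics/crop6.png',out)
print('cup mouth predicted',px('w4',(.4675,.331,.056)))
```

```text
[0.45128831 0.32785674 0.19609833] [3.13954862 0.00359907 0.06261571] 0.01215522746243524
cup mouth predicted [313.08546874 216.06704711]
```

View pics/crop6.png

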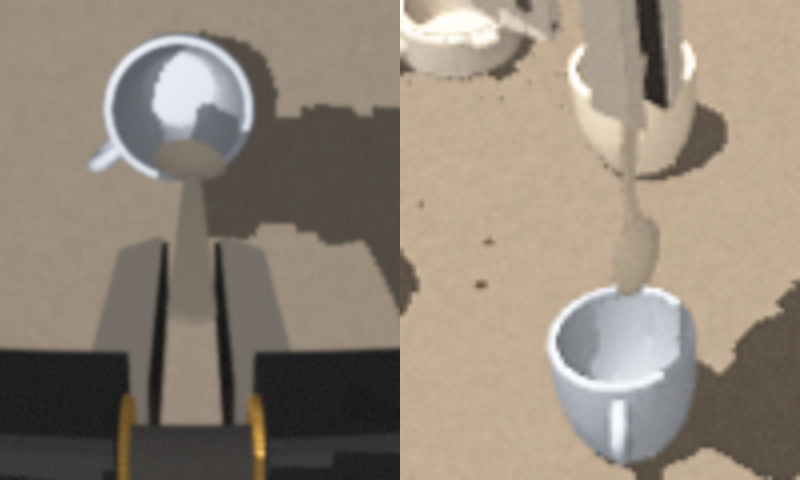

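The mouth is at wrist pixel (309.5,213.5), about 4 mm further left (+y) than predicted. I'll correct that and lower in two stages.

>>> {"fn": "carry_out", "kwargs": {
  "motion": "0.015 -0.033 0 0; 0.015 -0.033 0.06 0; 0.015 -0.033 0.14 0; 0.015 -0.033 0.22 0; 0.015 -0.033 0.3 0; 0.015 -0.033 0.37 0; 0.015 -0.033 0.4 0; 0.015 -0.033 0.4 0"
}}

```text
time: 9.2
tool_pos: [0.4534, 0.3335, 0.1372]
ee_rot: [3.141, 0.002, 0.063]
wrist_force: [-0.1, -0.6, 0.4]
width: 0.0119
finger_force: 29.9
```

>>> {"fn": "carry_out", "kwargs": {
  "motion": "0 0 0.02 0; 0 0 0.04 0; 0 0 0.06 0; 0 0 0.075 0; 0 0 0.075 0; 0 0 0.075 0; 0 0 0.075 0; 0 0 0.075 0"
}}

```text
time: 10.0
tool_pos: [0.4541, 0.3339, 0.1274]
ee_rot: [-3.142, -0.0, 0.063]
wrist_force: [-0.3, -0.3, -2.0]
width: 0.0118
finger_force: 29.9
```

>>> {"fn": "carry_out", "kwargs": {
  "motion": "0 0 0.01 0; 0 0 0.015 0; 0 0 0.015 0; 0 0 0.015 0; 0 0 0.015 0; 0 0 0.015 0; 0 0 0.015 0; 0 0 0.015 0"
}}

```text
time: 10.8
tool_pos: [0.454, 0.3338, 0.125]
ee_rot: [3.142, -0.0, 0.063]
wrist_force: [0.9, 1.0, -0.2]
width: 0.0119
finger_force: 29.9
```

>>> {"fn": "carry_out", "kwargs": {
  "motion": "0 0 0 0; 0 0 0 0; 0 0 0 0; 0 0 0 0; 0 0 0 0; 0 0 0 0; 0 0 0 0; 0 0 0 0",
  "grip": -0.1
}}

```text
time: 11.6
tool_pos: [0.454, 0.3338, 0.1249]
ee_rot: [3.142, -0.0, 0.063]
wrist_force: [0.1, -0.2, -0.5]
width: 0.0419
finger_force: 0.0
```

>>> {"fn": "carry_out", "kwargs": {
  "motion": "0 0 -0.1 0; 0 0 -0.2 0; 0 0 -0.3 0; 0 0 -0.4 0; 0 0 -0.5 0; 0 0 -0.6 0; 0 0 -0.6 0; 0 0 -0.6 0"
}}

```text
time: 12.4
tool_pos: [0.4541, 0.3339, 0.2153]
ee_rot: [-3.141, -0.001, 0.063]
wrist_force: [0.6, 0.3, -0.6]
width: 0.0423
finger_force: 0.0
```

Run:
```python
from h import *
s,o=take('wrist','w5'); print(o['tool_pos'],o['ee_rot'],o['width'])
s,_=take('side','side5')
w=cv2.imread('pics/w5.png'); q=cv2.imread('pics/side5.png')
out=np.zeros((480,800,3),np.uint8)
out[:480,:400]=cv2.resize(w[160:400,220:420],(400,480)); out[:480,400:]=cv2.resize(q[280:400,180:280],(400,480))
cv2.imwrite('pics/crop7.png',out)
```

```text
[0.45412316 0.33389531 0.2153204 ] [-3.14138681e+00 -6.23693021e-04  6.31896406e-02] 0.04231444037743675
```

View pics/crop7.png

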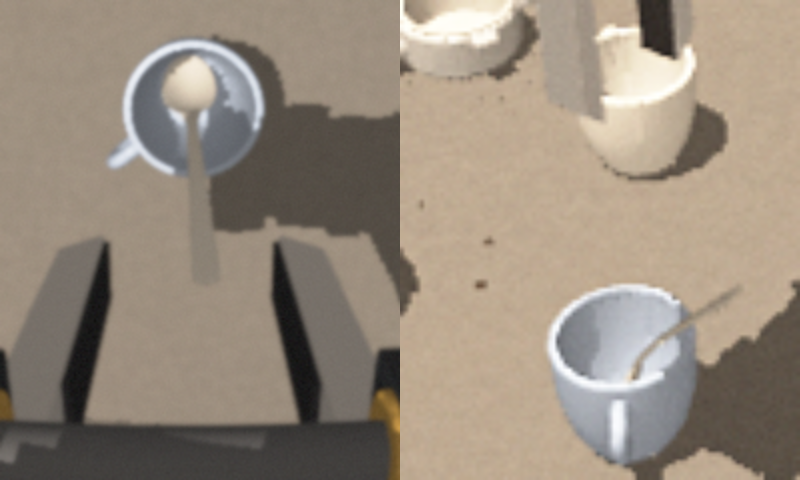

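The spoon stands bowl-down in the blue cup, its handle over the near rim (crop (205,280)). The cup is upright. Now the lid.

>>> {"fn": "carry_out", "kwargs": {
  "motion": "0 0.1 0 0; 0 0.25 0 0; 0 0.4 0 0; 0 0.55 0 0; -0.01 0.7 0 0; -0.02 0.85 0 0; -0.026 0.98 0 0; -0.026 0.98 0 0",
  "grip": 1
}}

```text
time: 13.3
tool_pos: [0.459, 0.1842, 0.2144]
ee_rot: [3.14, 0.001, 0.06]
wrist_force: [0.2, 0.2, -0.5]
width: 0.0935
finger_force: 0.0
```

>>> {"fn": "carry_out", "kwargs": {
  "motion": "0 0.14 0 0; 0 0.28 0 0; 0 0.42 0 0; 0 0.56 0 0; -0.01 0.7 0 0; -0.02 0.85 0 0; -0.026 0.98 0 0; -0.026 0.98 0 0"
}}

```text
time: 14.1
tool_pos: [0.4646, 0.0386, 0.2145]
ee_rot: [3.141, 0.001, 0.06]
wrist_force: [-0.1, -0.2, -0.4]
width: 0.0941
finger_force: 0.0
```

>>> {"fn": "carry_out", "kwargs": {
  "motion": "0 0.14 0 0; 0 0.28 0 0; 0 0.42 0 0; 0 0.56 0 0; -0.01 0.7 0 0; -0.02 0.85 0 0; -0.026 0.98 0 0; -0.026 0.98 0 0"
}}

```text
time: 14.9
tool_pos: [0.4703, -0.1077, 0.2144]
ee_rot: [-3.141, 0.001, 0.061]
wrist_force: [-1.1, 0.6, -0.2]
width: 0.0942
finger_force: 0.0
```

Run:
```python
from h import *
s,o=take('wrist','w6'); print(o['time'],o['tool_pos'],o['ee_rot'],o['width'])
g=s['image'].max(2).astype(np.uint8)
u0,v0=px('w6',(.531,-.108,.118)); print('pred',u0,v0)
x,y=int(u0)-60,int(v0)-60; c=s['image'][y:y+120,x:x+120,::-1]
m=(cv2.GaussianBlur(c,(3,3),0).max(2)<60).astype(np.uint8)
n,l,st,ce=cv2.connectedComponentsWithStats(m); i=l[60,60]; print(st[i],ce[i]+[x,y])
out=np.hstack([cv2.resize(c,(480,480),interpolation=cv2.INTER_CUBIC),cv2.cvtColor(cv2.resize((l==i).astype(np.uint8)*255,(300,480)),cv2.COLOR_GRAY2BGR)]); cv2.imwrite('pics/crop8.png',out); print(x,y)
```

```text
14.9 [ 0.47026936 -0.10765555  0.2144432 ] [-3.14123890e+00  6.97941562e-04  6.12362056e-02] 0.09422658157704789
pred 321.9998690344178 166.97013446177888
[    0     0   120   120 12230] [317.19133279 163.49623876]
261 106
```

View pics/crop8.png

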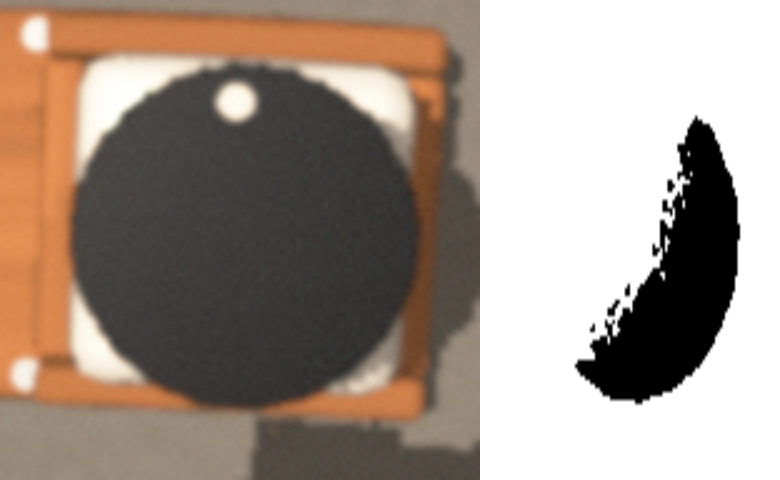

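Crop: the lid disc spans u 72–417 and v 63–407, so its centre is at wrist pixel (322.1,164.8). The dot is at (320,131.5), near the lid's +x side.

Run:
```python
from h import *
p=at('w6',322.1,164.75,.118); d=at('w6',320,131.5,.118); print(p,d,np.linalg.norm(d-p),np.arctan2(d[1]-p[1],d[0]-p[0]))
for a,b in [((72/4+261,164.75),(417/4+261,164.75))]: print('diam',np.linalg.norm(at('w6',*a,.118)-at('w6',*b,.118)))
o=robot.get_obs(); Rm=R.from_euler('xyz',o['ee_rot']).as_matrix(); print('tool shift',Rm.T@(np.array([p[0],p[1],.103])-o['tool_pos']))
```

```text
[ 0.5325667  -0.10796901  0.118     ] [ 0.55580104 -0.10502602  0.118     ] 0.023419988735406738 0.12599422676100072
diam 0.060510663205663874
tool shift [0.06221318 0.00542611 0.11146296]
```

>>> {"fn": "carry_out", "kwargs": {
  "motion": "0.1 0.01 0.05 0; 0.2 0.02 0.1 0; 0.3 0.03 0.15 0; 0.41 0.036 0.2 0; 0.41 0.036 0.28 0; 0.41 0.036 0.36 0; 0.41 0.036 0.42 0; 0.41 0.036 0.42 0"
}}

```text
time: 15.75
tool_pos: [0.5302, -0.1078, 0.1499]
ee_rot: [-3.14, 0.004, 0.063]
wrist_force: [0.5, 0.1, -0.7]
width: 0.0939
finger_force: 0.0
```

>>> {"fn": "carry_out", "kwargs": {
  "motion": "0 0 0.05 0; 0 0 0.1 0; 0 0 0.16 0; 0 0 0.22 0; 0 0 0.28 0; 0 0 0.31 0; 0 0 0.315 0; 0 0 0.315 0"
}}

```text
time: 16.55
tool_pos: [0.5319, -0.1085, 0.1047]
ee_rot: [3.142, 0.0, 0.063]
wrist_force: [0.5, 0.1, 0.2]
width: 0.0939
finger_force: 0.0
```

>>> {"fn": "carry_out", "kwargs": {
  "motion": "0 0 0 0; 0 0 0 0; 0 0 0 0; 0 0 0 0; 0 0 0 0; 0 0 0 0; 0 0 0 0; 0 0 0 0",
  "grip": -1
}}

```text
time: 17.35
tool_pos: [0.532, -0.1085, 0.1049]
ee_rot: [3.142, -0.0, 0.063]
wrist_force: [0.1, 0.3, 1.5]
width: 0.0623
finger_force: 30.0
```

>>> {"fn": "carry_out", "kwargs": {
  "motion": "0 0 0 -0.02; 0 0 0 -0.04; 0 0 0 -0.06; 0 0 -0.002 -0.08; 0 0 -0.003 -0.11; 0 0 -0.004 -0.14; 0 0 -0.006 -0.17; 0 0 -0.006 -0.2"
}}

```text
time: 18.15
tool_pos: [0.5322, -0.109, 0.1061]
ee_rot: [3.14, -0.0, 0.695]
wrist_force: [-0.0, -0.0, 1.7]
width: 0.0622
finger_force: 30.0
```

Run:
```python
from h import *
s,o=take('top','top7'); print({k:np.round(v,4).tolist() for k,v in o.items() if k!='qvel'})
take('wrist','w7'); take('side','side7')
w=cv2.imread('pics/w7.png'); q=cv2.imread('pics/side7.png')
out=np.zeros((480,800,3),np.uint8)
out[:,:480]=cv2.resize(w[200:360,240:400],(480,480)); out[:480,480:]=cv2.resize(q[180:300,285:365],(320,480))
cv2.imwrite('pics/crop9.png',out)
```

```text
{'time': 18.15, 'joint_positions': [-0.306, 0.1214, 1.5606, -0.0005, 1.4583, 0.5702], 'joint_torque': [0.3858, -32.9604, -27.7853, 0.1314, 0.0012, 0.5757], 'tool_pos': [0.5322, -0.109, 0.1061], 'ee_rot': [3.1402, -0.0003, 0.6947], 'wrist_force': [-0.0134, -0.0278, 1.7232], 'wrist_torque': [-0.0496, -0.0473, -0.2067], 'finger_force': 29.9999, 'width': 0.0622}
```

View pics/crop9.png

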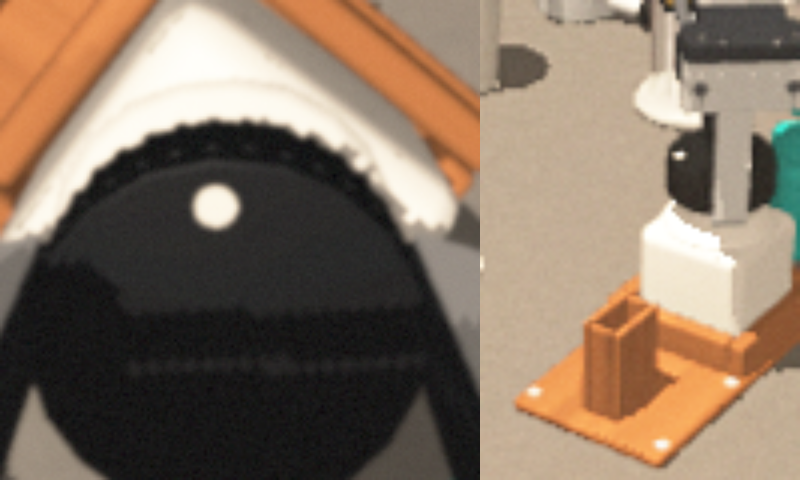

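The dot stays at wrist pixel (312,269), so the lid turned with the gripper without slipping and the jar is still seated. I'll keep turning.

>>> {"fn": "carry_out", "kwargs": {
  "motion": "0 0 -0.002 -0.04; 0 0 -0.004 -0.08; 0 0 -0.006 -0.12; 0 0 -0.008 -0.16; 0 0 -0.01 -0.2; 0 0 -0.012 -0.24; 0 0 -0.013 -0.27; 0 0 -0.013 -0.27"
}}

```text
time: 19.1
tool_pos: [0.5322, -0.1086, 0.1079]
ee_rot: [3.141, 0.0, 1.538]
wrist_force: [0.3, 0.9, 2.1]
width: 0.0621
finger_force: 30.0
```

Run:
```python
from h import *
s,o=take('wrist','w8'); print({k:np.round(v,4).tolist() for k,v in o.items() if k not in('qvel','joint_torque')})
def dot(f):
    c=cv2.imread(f'pics/{f}.png')[230:300,295:345].min(2); m=(c>150).astype(np.uint8)
    n,l,st,ce=cv2.connectedComponentsWithStats(m); return [(st[i][4],ce[i]+[295,230]) for i in range(1,n)]
for f in('w7','w8'): print(f,dot(f))
```

```text
{'time': 19.1, 'joint_positions': [-0.3056, 0.1201, 1.5583, -0.0, 1.4623, -0.2729], 'tool_pos': [0.5322, -0.1086, 0.1079], 'ee_rot': [3.1408, 0.0003, 1.5381], 'wrist_force': [0.2698, 0.8773, 2.0538], 'wrist_torque': [-0.0302, -0.1117, 0.0475], 'finger_force': 29.9997, 'width': 0.0621}
w7 [(np.int32(567), array([320.47971781, 235.3015873 ])), (np.int32(157), array([311.40127389, 268.38216561]))]
w8 [(np.int32(583), array([320.89536878, 235.5025729 ])), (np.int32(157), array([311.40127389, 268.38216561]))]
```

No slip, and the torque has dropped to about zero after 1.48 rad (85°). Lifting straight up.

>>> {"fn": "carry_out", "kwargs": {
  "motion": "0 0 -0.01 0; 0 0 -0.02 0; 0 0 -0.035 0; 0 0 -0.05 0; 0 0 -0.07 0; 0 0 -0.09 0; 0 0 -0.11 0; 0 0 -0.11 0"
}}

```text
time: 19.95
tool_pos: [0.5322, -0.1087, 0.1249]
ee_rot: [3.14, 0.0, 1.54]
wrist_force: [1.0, 0.3, -1.2]
width: 0.0623
finger_force: 30.0
```

>>> {"fn": "carry_out", "kwargs": {
  "motion": "0 0 -0.03 0; 0 0 -0.06 0; 0 0 -0.09 0; 0 0 -0.12 0; 0 0 -0.15 0; 0 0 -0.18 0; 0 0 -0.2 0; 0 0 -0.2 0"
}}

```text
time: 20.75
tool_pos: [0.5322, -0.1086, 0.1548]
ee_rot: [3.14, 0.0, 1.54]
wrist_force: [0.1, 0.2, -1.7]
width: 0.0621
finger_force: 30.0
```

Run:
```python
from h import *
s,o=take('side','side9'); print({k:np.round(v,4).tolist() for k,v in o.items() if k not in('qvel','joint_torque')})
q=cv2.imread('pics/side9.png')
cv2.imwrite('pics/crop10.png',cv2.resize(q[170:410,190:430],(600,600),interpolation=cv2.INTER_CUBIC))
```

```text
{'time': 20.75, 'joint_positions': [-0.3057, 0.0928, 1.4932, -0.0, 1.5544, -0.2747], 'tool_pos': [0.5322, -0.1086, 0.1548], 'ee_rot': [3.1404, 0.0004, 1.5398], 'wrist_force': [0.0691, 0.1525, -1.7079], 'wrist_torque': [-0.0409, -0.1258, -0.0151], 'finger_force': 29.9998, 'width': 0.0621}
```

View pics/crop10.png

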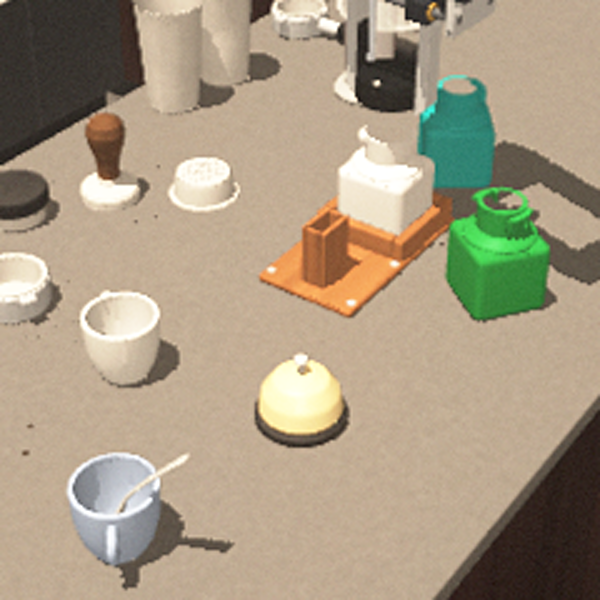

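The lid is held level about 3–4 cm above the open jar at (390,85). The jar is seated, the spoon is in the blue cup, and the bystanders are untouched. Handing in.

```bash
python3 -c "
from bench import robot
print(robot.close_job())"
```

```text
the job is handed in; nothing more can be done
None
```

I handed the job in at about 21 s: the teaspoon stands bowl-down in the blue cup (leaning on its rim), and the lid, unscrewed by about 85°, is held level 3–4 cm above the open, still-seated jar; the white cup and bell were left alone.

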